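# Switch the drip timer off and hold the spring peg open on its card

## Robot

A 6-joint arm with a two-finger parallel gripper is mounted at the origin on the work surface. World frame = base frame: x ahead of the robot, y to its left, z up, the work surface at z = 0. Lengths are in m, angles in rad, forces in N, time in s.
With the tool pointing down it reaches from about 0.25 to 0.725 m from the base axis. Payload 4 kg.
Tool frame: the origin (TCP) lies on the centre line of the jaws, within the pads' length; the fingertips stand 14 mm ahead of it and the grasp point (between the pads) lies 5 mm behind it; z points along the fingers, x is the direction in which the jaws open and shut, and the axes are right-handed (so a half turn about z gives the same grasp; the last joint's range is limited). The gripper opens to 85 mm and grips with 20 to 120 N. Pads are 22 mm wide; open, the fingers measure 114 mm over their backs; the gripper's body (76 mm by 85 mm) begins 54 mm behind the grasp point. The pads swing forward as they close: fully open they stand 13 mm farther back than shut.
Start: joints at [1.157, 0.241, 0.005, 1.335, 0, 1.571], TCP at [0.201, 0.458, 0.245] pointing down, gripper open.
Joint ranges: [-2.72, 2.72], [-1.05, 1.87], [-1.09, 1.28], [-1.99, 2.15], [-1.42, 1.44], [-3.14, 3.14]. Speed limits (rad/s): [2.79, 2.79, 3.14, 3.14, 3.14, 3.14].

## Interface

Orientations are given as a unit quaternion [x, y, z, w].
In Python, from workcell import bot gives the robot as it stands.
- The arm moves only by the tool play_rows, never from a script. Its argument "motion" is a list of rows, each an object with "fingers": the closure, from -1 (fully open) to 1 (shut), so that 0 is half open; "translation": the shift along the tool's x, y, z in cm, a list of three; "roll": the turn about the tool's z in degrees. A call has 1 to 20 rows; each row is the pose to reach, as a shift and turn from the pose commanded when the call began, along the tool's axes at that moment; what a row does not reach only later rows make up. A row lasts 1/12 s, in which the tool goes at most 41.7 mm and 7.16 degrees, less where a joint would pass 70% of its speed; a pose out of reach is approached as far as the arm can. A call with a gripper value outside its range is refused whole. The fingers move at their own pace and stop on an object; the grip force is fixed at half the most. Time passes only in rows, so rows that repeat a pose let the fingers close. It gives the time, the measured TCP pose, the force and the opening at its end, in the units of the state.
- bot.get_obs(): the state, without advancing time (a new reading comes with each control period).
- bot.camera(name): name is "scene" or "top" or "wrist"; returns a dict with "pixels" (400x640x3 uint8, red, green, blue), "intrinsics" (3x3 intrinsics, pixels), "world_to_cam" (4x4, takes a point from world to camera coordinates). Camera axes: x right, y down, z forward; pixel columns grow to the right and rows downward; lengths in m; the calibration is good to about 2 mm. A picture is of the moment at which its call begins. There is no depth.
- bot.job_done(): hands the job in, once; it reports no verdict.
The state is a dict: "clock": time; "joint_pos": joint angles; "joint_vel": joint speeds; "tau": joint torques, N m; "eef_pos": TCP position; "tool_rot": TCP orientation; "ft_force": force on the tool from outside, world axes, zero at the start; "ft_torque": the same for the moment, N m; "grip_width": finger opening in m.
Only numpy, scipy, OpenCV 4.12 (cv2) and the standard library are available. Lean on these libraries where they do the work, as an engineer would, in place of code of your own. Each camera call takes 0.05 s, during which the arm holds its last target. There are 200 camera calls.

## Task

The drip-watering timer is going out of use. First turn its dial anticlockwise all the way to the off stop; then pick up the big spring peg by its two handles, squeeze it wide open and bring it level and in line with the standing card, so that the card's upright edge nearest the robot is well inside the gaping jaws, midway between them and about half-way up the edge, with the peg not touching the card. Finish there, still holding the peg squeezed wide open off the cabinet top, so that I can slip a notice in before it bites; do not shift the card or disturb the jar, saucer, trowel and dustpan.

Things in the scene. Friction and masses are not known exactly. Their poses are not given: they have to be found in the camera images.
- dial (a joint): Dial on top of the drip timer, a white box 130 x 105 mm and 45 mm high fixed to the cabinet top, ahead of the robot to its left or right. Rad: 0 = off, at the anticlockwise end stop; grows clockwise seen from above, up to 4.7. It starts 0.7 to 1.3 from the stop; light friction (0.03 N m), it stays where it is left.
- dial_grip (a point): On the dial's upright axis at the height to grip, 82 mm above the cabinet top. The grip is a black bar 42 mm long, 14 mm wide; its top is 7 mm above this point, and 23 mm below it is the top of its disc, 44 mm across, on a plinth 68 mm across. x runs along the bar, z up; the frame turns with the dial.
- peg: Big white spring peg: two 40 mm wide plastic levers on a steel coil, 105 mm long, about 55 g, lying on its side, pivot axis upright. Origin on the pivot axis, half-way up (20 mm above the top as it lies). x: along its centre line to the jaws, z: up the pivot, y: across. The frame stays midway between the levers, open or shut. Lips: 58 mm ahead of the origin, 1 mm apart when shut, 33 mm wide open.
- peg_grip (a point): Where to grip the peg: midway between the handles, half-way up, 38 mm behind the pivot, axes as the peg. Over their outsides the handles measure 48 mm here and 53 mm at their ends (46 mm behind the pivot) when shut; wide open their outer faces are parallel, 23 mm apart, ending 52 mm behind the pivot.
- peg_left (a joint): Turn of the peg's left lever, rad: 0 = shut, 0.30 = wide open at its stop; the right lever turns as far the other way. Squeezing the handles together along the peg's y opens the jaws: about 4 N at first, 11 N wide open. The spring shuts it when the squeeze is eased.
- card_edge (a point): Middle of the card's upright edge nearest the robot, 78 mm above the cabinet top. The card is a stiff white sheet 148 mm long and 3 mm thick standing in a grey concrete foot 130 x 55 mm, 30 mm high; its bare edge runs from 30 to 130 mm above the top. x: along the card away from this edge (away from the robot), y: across its thickness, z: up.
- card_stand: The card with its concrete foot, loose, about 0.5 kg; origin under the middle of the foot, same axes as card_edge.
- jar: Glass jar, 84 mm across, 105 mm high, open; origin under its middle. To be left alone.
- saucer: Terracotta saucer, 124 mm across, 24 mm high; origin under its middle. To be left alone.
- trowel: Aluminium trowel with wooden handle, 285 mm long, 30 mm high; origin under the neck, x towards the blade. To be left alone.
- dustpan: Yellow plastic dustpan, 180 mm wide, 280 mm long with its handle, 55 mm high; origin under the middle of the pan, handle towards its own -x. To be left alone.
Mind the look-alikes: they are no part of the job. Leave any orange or yellow look-alike of the part that bears dial alone.

How it is judged:
By the outcome, as a careful person would: the job done as asked, in the order asked, and still so for the second after the job is handed in, while the arm keeps its last pose, push and grip.
It also fails if it takes over 53 s, if anything falls off the work surface, if the arm or the gripper's body presses on something with over 40 N, if the wrist force passes 120 N, or if a joint passes its speed limit or range.

## Working session

There is one attempt and no reset: what is moved stays moved. The work goes in short steps, Python scripts to look and compute and a tool call to move; the robot and the scene stay as the last step left them, time stands still between calls to the robot, and variables do not carry over. Pictures are saved under pics/ and viewed, about 8 in all and at most 12, crops included, and the job is handed in when it is done.

Besides the shell and the picture viewer there is one more tool, called after "Emit:" in YAML: its name, and indented under it one key for each argument. play_rows: Moves the arm, as the interface text tells. Its arguments: {"type":"object","properties":{"motion":{"type":"array","items":{"type":"object","properties":{"fingers":{"type":"number"},"translation":{"type":"array","items":{"type":"number"}},"roll":{"type":"number"}}}}},"required":["motion"]}

```bash
mkdir -p pics
cat > h.py <<'E'
import numpy as np, cv2
from workcell import bot
def snap(n,f):
    c=bot.camera(n); np.savez('pics/'+f+'.npz',**c)
    cv2.imwrite('pics/'+f+'.png',c['pixels'][:,:,::-1]); return c
def load(f): return np.load('pics/'+f+'.npz')
def back(c,u,v,z):
    K=c['intrinsics'];T=c['world_to_cam'];R=T[:3,:3];o=-R.T@T[:3,3]
    d=R.T@np.linalg.inv(K)@[u,v,1]; return o+d*(z-o[2])/d[2]
def proj(c,p):
    T=c['world_to_cam'];q=c['intrinsics']@(T[:3,:3]@np.array(p)+T[:3,3]);return q[:2]/q[2]
E
python3 - <<'E'
from h import *
a=snap('scene','s0');b=snap('top','t0')
for c in(a,b):
    T=c['world_to_cam'];print(-T[:3,:3].T@T[:3,3],c['intrinsics'][0,0])
print(bot.get_obs())
E
```

```text
[ 1.21220631 -0.58363348  0.69295286] 408.8717374359518
[0.33615318 0.04022635 1.12366673] 375.3044651721923
{'clock': 0.1, 'joint_pos': array([1.15700037e+00, 2.41373776e-01, 3.87139529e-03, 1.33518262e+00,
       3.06038876e-06, 1.57079876e+00]), 'joint_vel': array([ 0.00207252, -0.00034665,  0.00173766,  0.00101731,  0.00058954,
        0.0005592 ]), 'tau': array([ 2.97893030e-04, -3.73138082e+01,  2.53009629e+01,  1.08216325e-02,
        6.79862251e-05,  2.75887238e-06]), 'eef_pos': array([0.20083137, 0.45731881, 0.24448864]), 'tool_rot': array([ 8.37283935e-01,  5.46767520e-01, -7.91515791e-04,  5.15054945e-04]), 'ft_force': array([0.34464651, 0.46814166, 0.5056304 ]), 'ft_torque': array([-0.03031711,  0.02031586,  0.0024394 ]), 'grip_width': 0.08542019662004517}
```

View pics/t0.png

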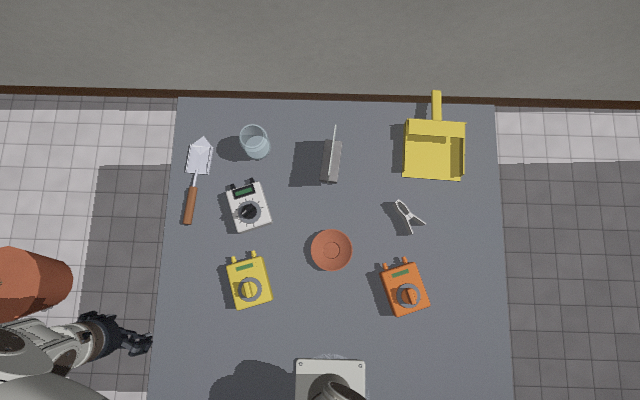

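View pics/s0.png

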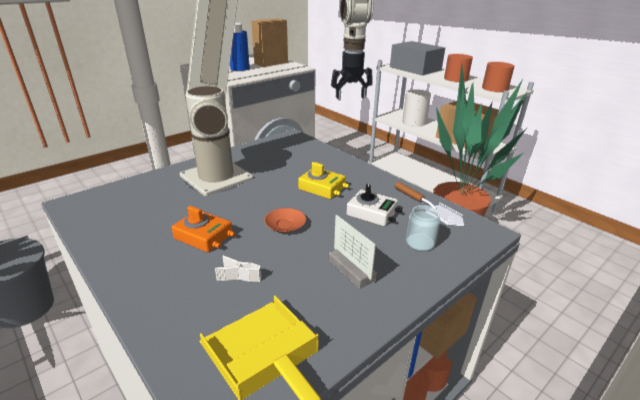

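The top view shows the white timer at (249,207), with a yellow look-alike at (249,283) and an orange one at (404,288). I choose the white one, which has a black bar. The peg is at (408,214), the card at (332,158), the saucer at (331,250), the jar at (255,142) and the trowel at (195,180).

Run:
```python
from h import *
t=cv2.imread('pics/t0.png');s=cv2.imread('pics/s0.png')
def cr(i,u,v,w,h): return cv2.resize(i[v:v+h,u:u+w],(400,300),interpolation=cv2.INTER_CUBIC)
im=np.vstack([np.hstack([cr(t,215,175,64,48+0),cr(t,378,190,64,48)]),np.hstack([cr(t,294,120,96,72),cr(s,330,180,80,60)])])
cv2.imwrite('pics/c0.png',im)
```

```text
(no output)
```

View pics/c0.png

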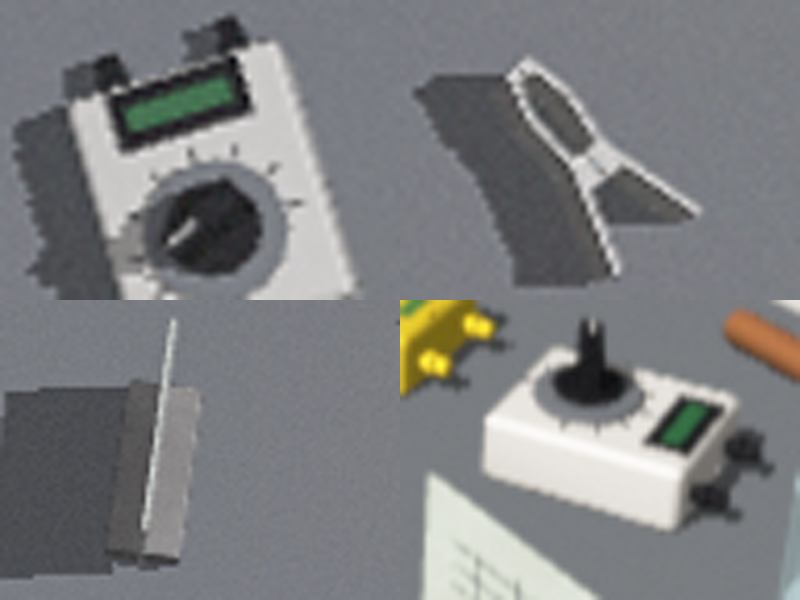

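Run:
```python
from h import *
from scipy.spatial.transform import Rotation as R
c=load('t0')
for n,u,v,z in [('dial plinth',249.4,211.5,.05),('jaw',398,200.1,.04),('hA',412.4,234,.04),('hB',425.5,223.9,.04),('piv',408.4,216.7,.04),('far top',335.8,124.8,.13),('near top',329.3,174.7,.13),('near top2',328.8,181,.13),('jar',255,148,.0),('saucer',331,250,.0)]: print(n,back(c,u,v,z).round(4))
o=bot.get_obs();M=R.from_quat(o['tool_rot']).as_matrix();print(M.round(3))
print('to dial',(M.T@(np.r_[back(c,249.4,211.5,.05)[:2],.25]-o['eef_pos'])*100).round(1))
```

```text
dial plinth [0.5023 0.2437 0.05  ]
jaw [ 0.5499 -0.189   0.04  ]
hA [ 0.4513 -0.2294  0.04  ]
hB [ 0.4817 -0.268   0.04  ]
piv [ 0.5014 -0.2187  0.04  ]
far top [0.7423 0.0017 0.13  ]
near top [0.5976 0.0167 0.13  ]
near top2 [0.5799 0.0176 0.13  ]
jar [0.7116 0.2481 0.    ]
saucer [0.4011 0.0034 0.    ]
[[ 0.402  0.916 -0.001]
 [ 0.916 -0.402 -0.002]
 [-0.002 -0.    -1.   ]]
to dial [-7.4 36.2 -0.5]
```

Emit:
play_rows:
  motion:
    - {"fingers": 0,"translation": [-0.8,4,0],"roll": 5}
    - {"fingers": 0,"translation": [-1.6,8,0],"roll": 10}
    - {"fingers": 0,"translation": [-2.4,12,0],"roll": 15}
    - {"fingers": 0,"translation": [-3.2,16,0],"roll": 20}
    - {"fingers": 0,"translation": [-4.1,20,0.5],"roll": 26}
    - {"fingers": 0,"translation": [-4.9,24,1],"roll": 26}
    - {"fingers": 0,"translation": [-5.7,28,1.5],"roll": 26}
    - {"fingers": 0,"translation": [-6.5,32,2],"roll": 26}
    - {"fingers": 0,"translation": [-7.4,36.2,2.5],"roll": 26}
    - {"fingers": 0,"translation": [-7.4,36.2,2.5],"roll": 26}
    - {"fingers": 0,"translation": [-7.4,36.2,2.5],"roll": 26}
    - {"fingers": 0,"translation": [-7.4,36.2,2.5],"roll": 26}

```text
clock: 1.1
eef_pos: [0.5023, 0.2441, 0.2196]
tool_rot: [0.939, 0.344, -0.001, -0.0]
ft_force: [-0.2, 0.8, -0.3]
grip_width: 0.0425
```

Run:
```python
from h import *
c=snap('wrist','w1');o=bot.get_obs();print(o['clock'],o['joint_pos'].round(3),o['eef_pos'],o['grip_width'])
print(proj(c,[.5023,.2437,.089]),proj(c,[.5023,.2437,.059]))
```

```text
1.15 [0.454 0.369 0.117 1.32  0.    1.321] [0.5019015  0.24481286 0.2199819 ] 0.04241548586583158
[315.99203661 190.67586853] [316.01533955 180.18164281]
```

View pics/w1.png

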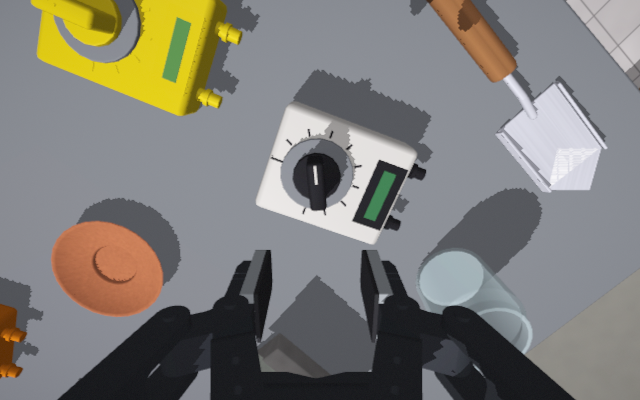

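Run:
```python
from h import *
from scipy.spatial.transform import Rotation as R
c=load('w1');o=bot.get_obs();M=R.from_quat(o['tool_rot']).as_matrix();print(M.round(3))
for u,v,z in[(318,173.5,.048),(317,175,.059),(318,188,.089)]:
    p=back(c,u,v,z);print(p.round(4),(M.T@(p-o['eef_pos'])*100).round(2))
a,b=back(c,316,162,.089),back(c,319,210,.089);print(np.degrees(np.arctan2(*(b-a)[1::-1])),np.degrees(np.arctan2(M[1,1],M[0,1])),np.linalg.norm(a-b))
# peg & card in frame?
print(proj(c,[.596,.0165,.13]))
```

```text
[[ 0.762  0.647 -0.001]
 [ 0.647 -0.762 -0.   ]
 [-0.001 -0.001 -1.   ]]
[0.5016 0.2473 0.048 ] [ 0.16 -0.2  17.2 ]
[0.4999 0.248  0.059 ] [ 0.06 -0.36 16.1 ]
[0.5021 0.2465 0.089 ] [ 0.14 -0.11 13.1 ]
-46.251887470732036 -49.67594985919331 0.040892071182765825
[234.82519903 443.88664108]
```

Emit:
play_rows:
  motion:
    - {"fingers": 0,"translation": [0.1,-0.2,3.5],"roll": -3.4}
    - {"fingers": 0,"translation": [0.1,-0.2,7],"roll": -3.4}
    - {"fingers": 0,"translation": [0.1,-0.2,10.5],"roll": -3.4}
    - {"fingers": 0,"translation": [0.1,-0.2,13],"roll": -3.4}
    - {"fingers": 0,"translation": [0.1,-0.2,13.9],"roll": -3.4}
    - {"fingers": 0,"translation": [0.1,-0.2,13.9],"roll": -3.4}
    - {"fingers": 1,"translation": [0.1,-0.2,13.9],"roll": -3.4}
    - {"fingers": 1,"translation": [0.1,-0.2,13.9],"roll": -3.4}
    - {"fingers": 1,"translation": [0.1,-0.2,13.9],"roll": -3.4}
    - {"fingers": 1,"translation": [0.1,-0.2,13.9],"roll": -3.4}
    - {"fingers": 1,"translation": [0.1,-0.2,13.9],"roll": -3.4}
    - {"fingers": 1,"translation": [0.1,-0.2,13.9],"roll": -3.4}

```text
clock: 2.15
eef_pos: [0.5011, 0.246, 0.0837]
tool_rot: [0.928, 0.372, -0.001, 0.0]
ft_force: [-6.6, -3.4, 6.8]
grip_width: 0.0125
```

Emit:
play_rows:
  motion:
    - {"fingers": 1,"translation": [0,0,0],"roll": -6}
    - {"fingers": 1,"translation": [0,0,0],"roll": -12}
    - {"fingers": 1,"translation": [0,0,0],"roll": -18}
    - {"fingers": 1,"translation": [0,0,0],"roll": -24}
    - {"fingers": 1,"translation": [0,0,0],"roll": -30}
    - {"fingers": 1,"translation": [0,0,0],"roll": -35}
    - {"fingers": 1,"translation": [0,0,0],"roll": -38}
    - {"fingers": 1,"translation": [0,0,0],"roll": -38}

```text
clock: 2.82
eef_pos: [0.5007, 0.2455, 0.0837]
tool_rot: [0.756, 0.655, -0.001, 0.0]
ft_force: [-5.8, -4.5, 7.5]
grip_width: 0.0127
```

Run:
```python
from h import *
from scipy.spatial.transform import Rotation as R
o=bot.get_obs();M=R.from_quat(o['tool_rot']).as_matrix();print(o['ft_force'],o['ft_torque'],np.degrees(np.arctan2(M[1,1],M[0,1])),o['joint_pos'])
```

```text
[-5.82597521 -4.48401781  7.52424625] [-1.01751797  1.49999725  0.01604876] -8.22409119748553 [ 4.56262883e-01  4.73775408e-01 -9.79926866e-02  1.00125291e+00
 -8.63287351e-04  5.99799985e-01]
```

Emit:
play_rows:
  motion:
    - {"fingers": 1,"translation": [0,0,-0.2],"roll": -4}
    - {"fingers": 1,"translation": [0,0,-0.2],"roll": -8}
    - {"fingers": 1,"translation": [0,0,-0.2],"roll": -12}
    - {"fingers": 1,"translation": [0,0,-0.2],"roll": -12}

```text
clock: 3.15
eef_pos: [0.5007, 0.2453, 0.0838]
tool_rot: [0.683, 0.73, -0.002, -0.0]
ft_force: [-3.0, -4.4, -2.7]
grip_width: 0.0125
```

```bash
cat > st.py <<'E'
from h import *
from scipy.spatial.transform import Rotation as R
o=bot.get_obs();M=R.from_quat(o['tool_rot']).as_matrix();print(o['clock'],o['ft_force'].round(1),o['ft_torque'].round(3),np.degrees(np.arctan2(M[1,1],M[0,1])),o['joint_pos'].round(3),o['eef_pos'],o['grip_width'])
E
python3 st.py
```

```text
3.15 [-3.  -4.4 -2.7] [-0.695  0.649  0.077] 3.800163681663035 [ 4.560e-01  4.740e-01 -9.700e-02  1.003e+00 -1.000e-03  3.900e-01] [0.50069093 0.24527397 0.08383151] 0.012531176445904374
```

Emit:
play_rows:
  motion:
    - {"fingers": 1,"translation": [0,0,0],"roll": -4}
    - {"fingers": 1,"translation": [0,0,0],"roll": -8}
    - {"fingers": 1,"translation": [0,0,0],"roll": -8}

```text
clock: 3.4
eef_pos: [0.5007, 0.2451, 0.0838]
tool_rot: [0.631, 0.776, -0.002, -0.0]
ft_force: [-3.7, -3.7, -3.0]
grip_width: 0.0126
```

```bash
python3 st.py
```

```text
3.4 [-3.7 -3.7 -3. ] [-0.773  0.69  -0.044] 11.792214278469205 [ 4.560e-01  4.740e-01 -9.700e-02  1.003e+00 -1.000e-03  2.500e-01] [0.50069606 0.24512198 0.08381504] 0.012613109663539632
```

Emit:
play_rows:
  motion:
    - {"fingers": 1,"translation": [0,0,0],"roll": -4}
    - {"fingers": 1,"translation": [0,0,0],"roll": -7}
    - {"fingers": 1,"translation": [0,0,0],"roll": -7}

```text
clock: 3.65
eef_pos: [0.5007, 0.245, 0.0838]
tool_rot: [0.582, 0.813, -0.002, -0.0]
ft_force: [-4.1, -4.5, -3.3]
grip_width: 0.0125
```

```bash
python3 st.py
```

```text
3.65 [-4.1 -4.5 -3.3] [-0.742  0.65   0.07 ] 18.754543102948013 [ 0.456  0.474 -0.097  1.003 -0.002  0.129] [0.50071559 0.24498664 0.08382175] 0.012511600146926306
```

Emit:
play_rows:
  motion:
    - {"fingers": 1,"translation": [0,0,0],"roll": -4}
    - {"fingers": 1,"translation": [0,0,0],"roll": -7}
    - {"fingers": 1,"translation": [0,0,0],"roll": -7}

```text
clock: 3.9
eef_pos: [0.5007, 0.2449, 0.0839]
tool_rot: [0.535, 0.845, -0.002, -0.001]
ft_force: [-3.7, -3.8, -3.3]
grip_width: 0.0126
```

```bash
python3 st.py
```

```text
3.9 [-3.7 -3.8 -3.3] [-0.649  0.88  -2.295] 25.36562379190311 [ 4.550e-01  4.740e-01 -9.700e-02  1.004e+00 -1.000e-03  1.300e-02] [0.50074198 0.24489684 0.08388445] 0.012631220421393006
```

Emit:
play_rows:
  motion:
    - {"fingers": 0,"translation": [0,0,0],"roll": 0}
    - {"fingers": 0,"translation": [0,0,0],"roll": 0}
    - {"fingers": 0,"translation": [0,0,0],"roll": 0}
    - {"fingers": 0,"translation": [0,0,-3.5],"roll": 0}
    - {"fingers": 0,"translation": [0,0,-7.5],"roll": 0}
    - {"fingers": 0,"translation": [0,0,-11.5],"roll": 0}
    - {"fingers": 0.0,"translation": [0,0,-13.6],"roll": 0}

```text
clock: 4.48
eef_pos: [0.5044, 0.2481, 0.2257]
tool_rot: [0.532, 0.847, 0.004, 0.002]
ft_force: [2.0, 1.2, 1.3]
grip_width: 0.0423
```

```bash
python3 st.py
python3 - <<'E'
from h import *
c=snap('wrist','w2')
E
```

```text
4.4833 [2.  1.2 1.3] [-0.014 -0.079  0.006] 25.747048935068822 [0.457 0.365 0.126 1.322 0.    0.008] [0.50438789 0.24812643 0.2257408 ] 0.042342623642646605
```

Emit:
play_rows:
  motion:
    - {"fingers": 0,"translation": [-3.3,-1.8,0],"roll": 0}
    - {"fingers": 0,"translation": [-6.6,-3.6,0],"roll": -2}
    - {"fingers": 0,"translation": [-10,-5.5,0],"roll": -4}
    - {"fingers": 0,"translation": [-13.3,-7.3,0],"roll": -6}
    - {"fingers": 0,"translation": [-16.6,-9.1,0],"roll": -8}
    - {"fingers": 0,"translation": [-20,-11,0],"roll": -10}
    - {"fingers": 0,"translation": [-23.3,-12.8,0],"roll": -10}
    - {"fingers": 0,"translation": [-26.6,-14.6,0],"roll": -10}
    - {"fingers": 0,"translation": [-30,-16.5,0],"roll": -10}
    - {"fingers": 0,"translation": [-33.3,-18.4,0],"roll": -10}
    - {"fingers": 0,"translation": [-36.6,-20.2,0],"roll": -10}
    - {"fingers": 0,"translation": [-40,-22,0],"roll": -10}
    - {"fingers": 0,"translation": [-42.6,-23.5,0],"roll": -10}
    - {"fingers": 0,"translation": [-42.6,-23.5,0],"roll": -10}
    - {"fingers": 0,"translation": [-42.6,-23.5,0],"roll": -10}
    - {"fingers": 0,"translation": [-42.6,-23.5,0],"roll": -10}

```text
clock: 5.87
eef_pos: [0.4753, -0.2388, 0.2196]
tool_rot: [0.456, 0.89, 0.0, 0.0]
ft_force: [0.4, 0.2, -0.3]
grip_width: 0.0425
```

```bash
python3 st.py
python3 - <<'E'
from h import *
c=snap('wrist','w3')
a=cv2.imread('pics/w2.png');b=cv2.imread('pics/w3.png')
cv2.imwrite('pics/c3.png',np.hstack([cv2.resize(b,(640,400)),cv2.resize(a[100:260,240:400],(160,160)).repeat(1,0) if 0 else np.vstack([a[100:260,240:400],np.zeros((240,160,3),np.uint8)])]))
E
```

```text
5.8667 [ 0.4  0.2 -0.3] [ 0.035 -0.021 -0.038] 35.697806695641006 [-4.660e-01  3.150e-01  3.900e-02  1.294e+00  1.000e-03 -1.089e+00] [ 0.47532468 -0.23878613  0.21963912] 0.04254116151273765
```

View pics/c3.png

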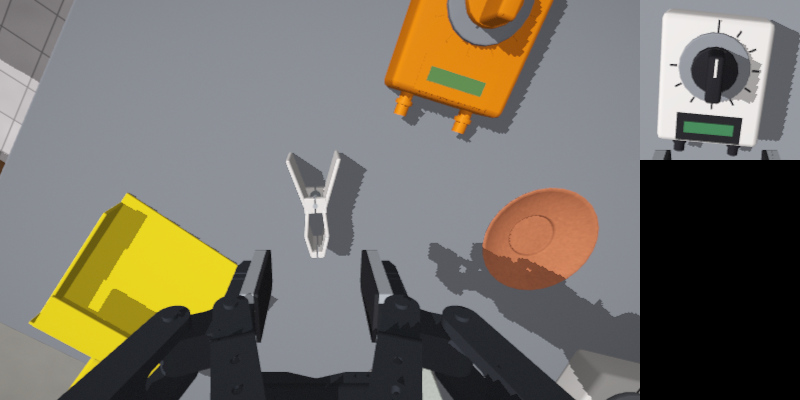

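The wrist view shows the peg's handle ends at (289,154) and (338,152), its pivot at (316,200) and its lips at (317,256), close to the tool axes. The dial's pointer now stands at the end of its scale.

Run:
```python
from h import *
from scipy.spatial.transform import Rotation as R
c=load('w3');o=bot.get_obs();M=R.from_quat(o['tool_rot']).as_matrix()
P=[back(c,u,v,.04) for u,v in[(289,154),(338,152),(316,204),(317,256)]]
for p in P:print(p.round(4),(M.T@(p-o['eef_pos'])*100).round(2))
h=(P[0]+P[1])/2;d=P[3]-h;print(np.degrees(np.arctan2(d[1],d[0])),np.linalg.norm(d),np.linalg.norm(P[0]-P[1]))
u=d/np.linalg.norm(d);g=P[3]-u*.096;print((M.T@(g-o['eef_pos'])*100).round(2), (M.T@(h+u*.008-o['eef_pos'])*100).round(2))
```

```text
[ 0.4744 -0.2694  0.04  ] [-2.47 -1.91 17.96]
[ 0.4462 -0.2334  0.04  ] [ 2.1  -2.1  17.96]
[ 0.5002 -0.2198  0.04  ] [ 0.05  3.08 17.96]
[ 0.5465 -0.1852  0.04  ] [ 0.14  8.86 17.97]
37.50771302381583 0.10870518084115932 0.04574644605871938
[-0.15 -0.73 17.96] [-0.16 -1.2  17.96]
```

Emit:
play_rows:
  motion:
    - {"fingers": -0.8,"translation": [-0.1,-0.8,3],"roll": -1.8}
    - {"fingers": -0.8,"translation": [-0.1,-0.8,6.5],"roll": -1.8}
    - {"fingers": -0.8,"translation": [-0.1,-0.8,10],"roll": -1.8}
    - {"fingers": -0.8,"translation": [-0.1,-0.8,13],"roll": -1.8}
    - {"fingers": -0.8,"translation": [-0.1,-0.8,13],"roll": -1.8}
    - {"fingers": -0.8,"translation": [-0.1,-0.8,13],"roll": -1.8}

```text
clock: 6.42
eef_pos: [0.4683, -0.2426, 0.0884]
tool_rot: [0.441, 0.897, 0.0, -0.002]
ft_force: [-0.4, 0.5, 1.5]
grip_width: 0.0768
```

```bash
python3 st.py
python3 - <<'E'
from h import *
c=snap('wrist','w4')
E
```

```text
6.4167 [-0.4  0.5  1.5] [ 0.025 -0.028  0.031] 37.630263992842885 [-0.478  0.418 -0.176  0.981  0.    -1.135] [ 0.46832564 -0.24257096  0.08844369] 0.07680541997015158
```

View pics/w4.png

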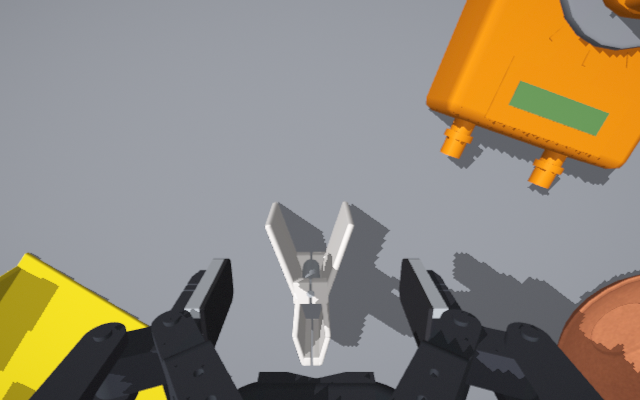

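Run:
```python
from h import *
from scipy.spatial.transform import Rotation as R
c=load('w4');o=bot.get_obs();M=R.from_quat(o['tool_rot']).as_matrix()
P=[back(c,u,v,.04) for u,v in[(272.5,205),(348,205),(312,363)]]+[back(c,25,256,.05)]+[back(load('t0'),403,180,.03)]
for p in P:print(p.round(4),(M.T@(p-o['eef_pos'])*100).round(2))
h=(P[0]+P[1])/2;d=P[2]-h;print(np.degrees(np.arctan2(d[1],d[0])),np.linalg.norm(d))
u=d/np.linalg.norm(d);print((M.T@(P[2]-u*.096-o['eef_pos'])*100).round(2), (M.T@(h+u*.008-o['eef_pos'])*100).round(2))
```

```text
[ 0.4685 -0.2721  0.04  ] [-2.16 -1.86  5.03]
[ 0.4425 -0.2383  0.04  ] [ 2.1  -1.85  5.03]
[ 0.5457 -0.185   0.04  ] [0.03 9.57 5.04]
[ 0.5742 -0.3657  0.05  ] [-16.03   0.81   4.04]
[ 0.6137 -0.2068  0.03  ] [-5.85 13.63  6.04]
37.91422929993424 0.11430193954777738
[-0.02 -0.02  5.03] [-0.03 -1.06  5.03]
```

Emit:
play_rows:
  motion:
    - {"fingers": -0.8,"translation": [0,-0.1,3],"roll": 0}
    - {"fingers": -0.8,"translation": [0,-0.1,5.5],"roll": 0}
    - {"fingers": -0.8,"translation": [0,-0.1,6.6],"roll": 0}
    - {"fingers": -0.8,"translation": [0,-0.1,6.6],"roll": 0}
    - {"fingers": -0.8,"translation": [0,-0.1,6.6],"roll": 0}
    - {"fingers": 0.2,"translation": [0,-0.1,6.6],"roll": 0}
    - {"fingers": 0.2,"translation": [0,-0.1,6.6],"roll": 0}
    - {"fingers": 1,"translation": [0,-0.1,6.6],"roll": 0}
    - {"fingers": 1,"translation": [0,-0.1,6.6],"roll": 0}
    - {"fingers": 1,"translation": [0,-0.1,6.6],"roll": 0}
    - {"fingers": 1,"translation": [0,-0.1,6.6],"roll": 0}
    - {"fingers": 1,"translation": [0,-0.1,6.6],"roll": 0}
    - {"fingers": 1,"translation": [0,-0.1,6.6],"roll": 0}

```text
clock: 7.55
eef_pos: [0.4712, -0.2469, 0.027]
tool_rot: [0.442, 0.897, -0.0, 0.004]
ft_force: [-1.3, -0.8, 11.7]
grip_width: 0.0203
```

```bash
python3 st.py
python3 - <<'E'
from h import *
c=snap('wrist','w5')
E
```

```text
7.55 [-1.3 -0.8 11.7] [0.061 0.166 0.002] 37.47760177763421 [-0.483  0.494 -0.243  0.826 -0.    -1.137] [ 0.47119087 -0.24687831  0.02695636] 0.020293022236481436
```

View pics/w5.png

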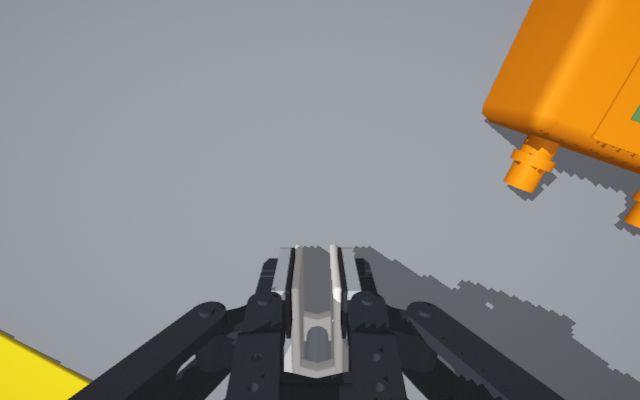

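Emit:
play_rows:
  motion:
    - {"fingers": 1,"translation": [0,0,-1],"roll": 0}
    - {"fingers": 1,"translation": [0,0,-4],"roll": 0}
    - {"fingers": 1,"translation": [0,0,-7.5],"roll": 0}
    - {"fingers": 1,"translation": [0,0,-9.8],"roll": 0}
    - {"fingers": 1,"translation": [2.5,1.8,-9.8],"roll": 5}
    - {"fingers": 1,"translation": [5,3.6,-9.8],"roll": 10}
    - {"fingers": 1,"translation": [7.5,5.4,-9.8],"roll": 15}
    - {"fingers": 1,"translation": [10,7.2,-9.8],"roll": 20}
    - {"fingers": 1,"translation": [12.5,9,-9.8],"roll": 25}
    - {"fingers": 1,"translation": [15,10.8,-9.8],"roll": 30}
    - {"fingers": 1,"translation": [17.5,12.7,-9.8],"roll": 35}
    - {"fingers": 1,"translation": [20,14.5,-9.8],"roll": 40}
    - {"fingers": 1,"translation": [22.4,16.3,-9.8],"roll": 43.4}
    - {"fingers": 1,"translation": [22.4,16.3,-9.8],"roll": 43.4}
    - {"fingers": 1,"translation": [22.4,16.3,-9.8],"roll": 43.4}
    - {"fingers": 1,"translation": [22.4,16.3,-9.8],"roll": 43.4}

```text
clock: 8.93
eef_pos: [0.4615, 0.0316, 0.1219]
tool_rot: [0.742, 0.67, 0.0, 0.0]
ft_force: [-0.1, -0.6, -0.4]
grip_width: 0.02
```

```bash
python3 st.py
python3 - <<'E'
from h import *
t=snap('top','t6');s=snap('scene','s6');w=snap('wrist','w6')
for c in(t,s):print(proj(c,[.596,.0165,.13]).round(1),proj(c,[.596,.0165,.03]).round(1),proj(c,[.7423,.0017,.13]).round(1))
T,S=[cv2.imread('pics/%s.png'%k) for k in('t6','s6')]
def cr(i,u,v): return cv2.resize(i[v:v+120,u:u+80],(400,600),interpolation=cv2.INTER_CUBIC)
cv2.imwrite('pics/c6.png',np.hstack([cr(T,285,115),cv2.resize(S[170:290,270:390],(400,400),interpolation=cv2.INTER_CUBIC) if 0 else cr(S,310,180)]))
E
```

```text
8.9333 [-0.1 -0.6 -0.4] [ 0.034  0.051 -0.005] -5.845449494210849 [ 0.069  0.263 -0.306  1.001 -0.     0.171] [0.46149549 0.03161439 0.12190192] 0.019962844001963145
[329.4 175.3] [328.4 183.7] [335.8 124.8]
[334.  214.7] [332.6 246.3] [373.1 244.1]
```

View pics/c6.png

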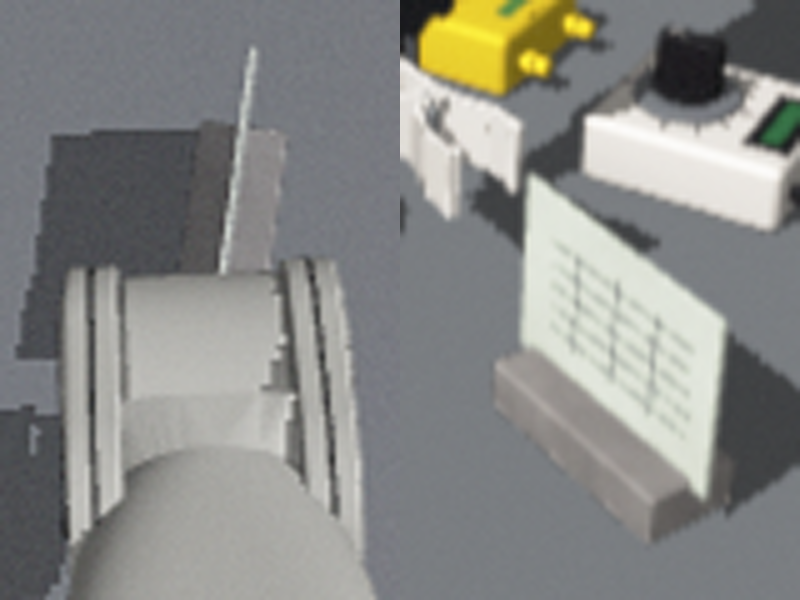

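The scene crop shows the peg wide open, with lip ends at about (322,209)–(321,223) and (334.5,204)–(333.6,219). The card's near top corner is at (335.6,214.6) and its far top corner at (375.4,244).

Run:
```python
from h import *
from scipy.spatial.transform import Rotation as R
from scipy.optimize import least_squares
c=load('s6');t=load('t0');o=bot.get_obs();M=R.from_quat(o['tool_rot']).as_matrix();p0=o['eef_pos']
obs=np.array([(460,147),(455,218),(523,122),(518,195)])/5.+[310-80,180]
pts=lambda d:[p0+M@np.array([sx*.0165+d[0],.096+d[1],.007+d[2]+sz*.02]) for sx,sz in((-1,-1),(-1,1),(1,-1),(1,1))]
print(obs);print(np.array([proj(c,p) for p in pts((0,0,0))]).round(1))
r=least_squares(lambda d:np.ravel([proj(c,p) for p in pts(d)]-obs),np.zeros(3));print('peg shift tool axes mm',r.x*1e3,r.fun.round(1))
# card from scene+top: near, far top
f=lambda q:np.ravel([proj(c,[q[0],q[1],.13])-[335.6,214.6],proj(c,[q[2],q[3],.13])-[375.4,244],proj(t,[q[0],q[1],.13])-[329.3,174.7],proj(t,[q[2],q[3],.13])-[335.8,124.8]])
for g in(f,lambda q:f(q)[:4]):
    q=least_squares(g,[.6,.015,.74,0]).x;print(q.round(4),np.degrees(np.arctan2(q[3]-q[1],q[2]-q[0])),np.hypot(q[3]-q[1],q[2]-q[0]))
```

```text
[[322.  209.4]
 [321.  223.6]
 [334.6 204.4]
 [333.6 219. ]]
[[319.6 208.2]
 [319.4 221.1]
 [330.  204.4]
 [329.6 217.2]]
peg shift tool axes mm [-70.96335603 107.19195758 -79.76720589] [-0.  -0.6  0.7  0.3 -0.5 -0.  -0.1  0.3]
[0.5984 0.0181 0.7446 0.004 ] -5.505123921936959 0.14685603248301252
[0.5983 0.02   0.7454 0.0061] -5.381477834336777 0.14772304023117863
```

Run:
```python
from h import *
from scipy.spatial.transform import Rotation as R
from scipy.optimize import least_squares
c=load('s6');o=bot.get_obs();M=R.from_quat(o['tool_rot']).as_matrix();p0=o['eef_pos']
obs=np.array([(460,147),(455,218),(523,122),(518,195)])/5.+[230,180]
for h in(.0165,.0195):
  pts=lambda d:[p0+M@np.array([sx*h+d[0],.096+d[1],.007+sz*.02]) for sx,sz in((-1,-1),(-1,1),(1,-1),(1,1))]
  r=least_squares(lambda d:np.ravel([proj(c,p) for p in pts(d)]-obs),np.zeros(2));x=M@np.r_[r.x,0]
  print('peg shift tool xy mm',r.x*1e3,r.fun.round(1)); L=p0+M@np.array([r.x[0],.096+r.x[1],0]);print('lip',L)
  # card near edge in peg/tool frame, scene-only
  for E in([.5983,.020],[.5984,.0181]):
    print('edge rel tool mm',(M.T@(np.r_[E,.08]-p0)*1e3).round(1))
```

```text
peg shift tool xy mm [2.81625262 9.95847644] [ 0.8  0.2  1.5 -1.  -1.4  1.4 -0.9 -0.4]
lip [0.56714413 0.02241944 0.12154232]
edge rel tool mm [  3.7 137.2  41.5]
edge rel tool mm [  1.8 137.5  41.5]
peg shift tool xy mm [2.94627285 9.88362299] [-0.1  0.5  0.6 -0.7 -0.5  1.   0.  -0.7]
lip [0.56708328 0.02255658 0.12154229]
edge rel tool mm [  3.7 137.2  41.5]
edge rel tool mm [  1.8 137.5  41.5]
```

Emit:
play_rows:
  motion:
    - {"fingers": 1,"translation": [0,0,2],"roll": 0}
    - {"fingers": 1,"translation": [0,0,3.7],"roll": -0.4}
    - {"fingers": 1,"translation": [0.1,1.2,3.7],"roll": -0.4}
    - {"fingers": 1,"translation": [0.1,2.3,3.7],"roll": -0.4}
    - {"fingers": 1,"translation": [0.1,2.3,3.7],"roll": -0.4}
    - {"fingers": 1,"translation": [0.1,2.3,3.7],"roll": -0.4}

```text
clock: 9.58
eef_pos: [0.4846, 0.0294, 0.0842]
tool_rot: [0.741, 0.672, -0.0, -0.0]
ft_force: [-0.3, -0.8, -0.4]
grip_width: 0.0201
```

```bash
python3 st.py
python3 - <<'E'
from h import *
s=snap('scene','s7');S=cv2.imread('pics/s7.png')
cv2.imwrite('pics/c7.png',cv2.resize(S[185:265,295:400],(788,600),interpolation=cv2.INTER_CUBIC))
E
```

```text
9.5833 [-0.3 -0.8 -0.4] [0.004 0.049 0.036] -5.615572524462448 [ 0.061  0.348 -0.298  0.925  0.     0.159] [0.4846032  0.02942138 0.08424754] 0.02013959783061071
```

View pics/c7.png

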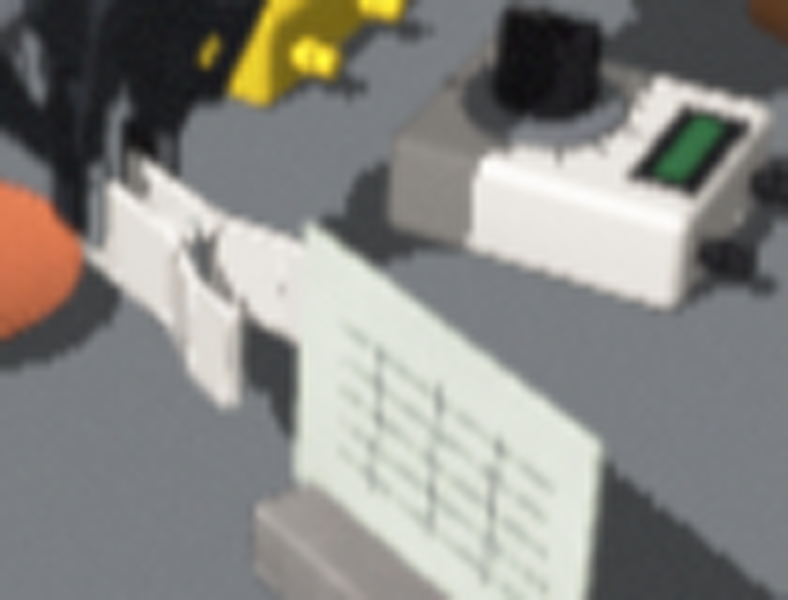

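Run:
```python
from h import *
from scipy.spatial.transform import Rotation as R
from scipy.optimize import least_squares
c=load('s7');o=bot.get_obs();M=R.from_quat(o['tool_rot']).as_matrix();p0=o['eef_pos']
obs=np.array([(240,305),(235,406)])/7.5+[295,185]
for dz in(.004,.007,.010):
  pts=lambda d:[p0+M@np.array([-.018+d[0],.096+d[1],dz+sz*.02]) for sz in(-1,1)]
  r=least_squares(lambda d:np.ravel([proj(c,p) for p in pts(d)]-obs),np.zeros(2))
  print('shift mm',r.x*1e3,r.fun.round(1))
e=np.array([(308,225),(297,482)])/7.5+[295,185]
f=lambda q:np.ravel([proj(c,[q[0],q[1],.13])-e[0],proj(c,[q[0],q[1],.03])-e[1]])
q=least_squares(f,[.6,.015]);print(q.x,q.fun);print((M.T@(np.r_[q.x,.08]-p0)*1e3).round(1))
```

```text
shift mm [-2.43908418 12.77777186] [-0.1  0.4  0.1 -0.4]
shift mm [0.10027728 9.47383415] [-0.1  0.4  0.1 -0.4]
shift mm [2.63964007 6.16989456] [-0.1  0.5  0.1 -0.4]
[0.60475531 0.01545819] [-0.02185231  1.32009513  0.019324   -1.24239383]
[ -2.3 121.6   4.1]
```

Emit:
play_rows:
  motion:
    - {"fingers": 1,"translation": [0.05,0.6,0],"roll": 0}
    - {"fingers": 1,"translation": [0.05,1.2,0],"roll": 0}
    - {"fingers": 1,"translation": [0.05,1.8,0],"roll": 0}
    - {"fingers": 1,"translation": [0.05,2.4,0],"roll": 0}
    - {"fingers": 1,"translation": [0.05,3,0],"roll": 0}
    - {"fingers": 1,"translation": [0.05,3,0],"roll": 0}
    - {"fingers": 1,"translation": [0.05,3,0],"roll": 0}

```text
clock: 10.22
eef_pos: [0.5146, 0.028, 0.0842]
tool_rot: [0.74, 0.672, -0.0, -0.0]
ft_force: [-0.2, 0.4, -0.5]
grip_width: 0.0199
```

```bash
python3 st.py
python3 - <<'E'
from h import *
s=snap('scene','s8');t=snap('top','t8');w=snap('wrist','w8')
S,T,W=[cv2.imread('pics/%s8.png'%k) for k in 'stw']
im=np.hstack([cv2.resize(S[190:270,295:375],(600,600),interpolation=cv2.INTER_CUBIC),np.vstack([cv2.resize(T[110:190,295:375],(200,200)),cv2.resize(W,(200,125)),np.zeros((275,200,3),np.uint8)])])
cv2.imwrite('pics/c8.png',im)
E
```

```text
10.2167 [-0.2  0.4 -0.5] [-0.005  0.047 -0.042] -5.508736234231519 [ 0.054  0.399 -0.218  0.953  0.     0.151] [0.51462919 0.02802453 0.0841892 ] 0.01993861216126477
```

View pics/c8.png

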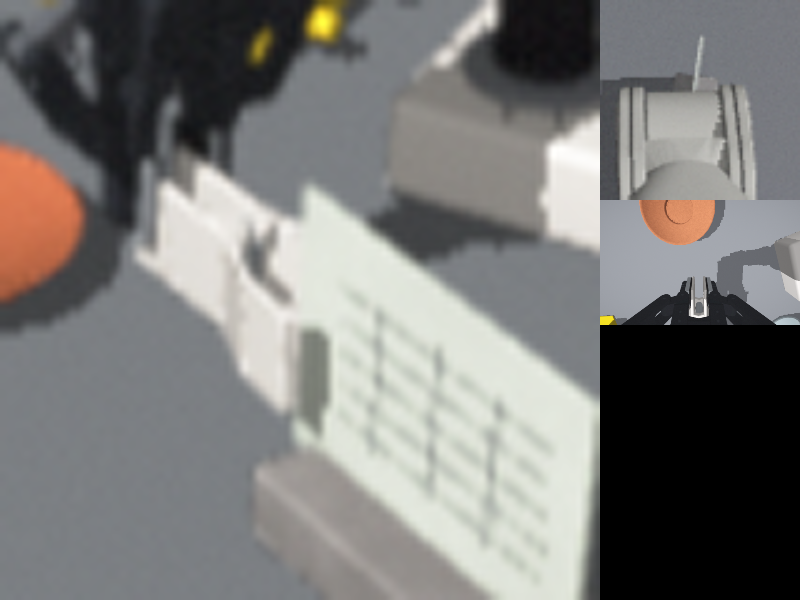

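Run:
```python
from h import *
from scipy.spatial.transform import Rotation as R
c=load('s8');t=load('t0');o=bot.get_obs();M=R.from_quat(o['tool_rot']).as_matrix();p0=o['eef_pos']
far=np.array([.7446,.004,.13]);l=back(t,295.2,142.1,0)-far;l/=-l[2];print('light per m drop',l)
E0=np.array([.5984,.0181,.078]);a=np.array([np.cos(np.radians(-5.5)),np.sin(np.radians(-5.5)),0]);n=np.array([-a[1],a[0],0])
T=c['world_to_cam'];Rc=T[:3,:3];cam=-Rc.T@T[:3,3]
def onplane(u,v,off):
    d=Rc.T@np.linalg.inv(c['intrinsics'])@[u,v,1];P=E0+n*off;q=cam+d*(n@(P-cam))/(n@d);return q
lc=np.array([l@a,l@n,-1]);print('light along,across,down',lc)
for uv in[(328,333),(326,435),(308,185),(297,445),(300,320),(295,412)]:
    u,v=295+uv[0]/7.5,190+uv[1]/7.5
    q=onplane(u,v,0); print(uv,'along card mm',((q-E0)@a*1e3).round(1),'z',(q[2]*1e3).round(1), '| if 17mm right of card:',((onplane(u,v,-.0175)-E0)@a*1e3).round(1),(onplane(u,v,-.0175)[2]*1e3).round(1))
print('tool rel edge lateral',(E0-p0)@-n, (E0-p0)@a)
```

```text
light per m drop [-0.07820488  0.91539887 -1.        ]
light along,across,down [-0.16558193  0.90368895 -1.        ]
(328, 333) along card mm 18.2 z 80.4 | if 17mm right of card: 39.3 100.2
(326, 435) along card mm 19.9 z 37.7 | if 17mm right of card: 40.9 59.0
(308, 185) along card mm 3.9 z 132.7 | if 17mm right of card: 25.4 150.9
(297, 445) along card mm 4.3 z 23.2 | if 17mm right of card: 25.8 44.9
(300, 320) along card mm 2.8 z 76.7 | if 17mm right of card: 24.4 96.6
(295, 412) along card mm 2.3 z 36.6 | if 17mm right of card: 23.9 57.9
tool rel edge lateral 0.0017566362166240579 0.0851047628909738
```

Emit:
play_rows:
  motion:
    - {"fingers": 1,"translation": [0,0.3,0],"roll": 0}
    - {"fingers": 1,"translation": [0,0.5,0],"roll": 0}
    - {"fingers": 1,"translation": [0,0.5,0],"roll": 0}
    - {"fingers": 1,"translation": [0,0.5,0],"roll": 0}
    - {"fingers": 1,"translation": [0,0.5,0],"roll": 0}

```text
clock: 10.78
eef_pos: [0.5192, 0.0275, 0.0843]
tool_rot: [0.74, 0.672, -0.0, -0.0]
ft_force: [0.0, 0.4, -1.5]
grip_width: 0.0204
```

```bash
python3 st.py
python3 - <<'E'
from h import *
s=snap('scene','s9');S=s['pixels'].astype(int);S0=load('s0')['pixels'].astype(int)
# far part of the card / foot unchanged?
d=np.abs(S-S0).sum(2);print('card far half',d[228:285,345:378].max(),d[228:285,345:378].mean(),'saucer',d[212:235,266:300].mean(),'pan',d[310:370,210:315].mean(),'jar',d[210:245,408:440].mean())
print(bot.job_done())
E
```

```text
10.7833 [ 0.   0.4 -1.5] [-0.033  0.008  0.038] -5.508152707196542 [ 0.053  0.407 -0.206  0.958  0.     0.149] [0.51921055 0.02753439 0.08430317] 0.02040854657776416
card far half 19 8.34556087187666 saucer 6.759590792838875 pan 6.499365079365079 jar 9.454464285714286
the job is handed in; nothing more can be done
None
```

The job is done and handed in at about 10.8 s on the robot's clock; no verdict was reported.

- **Dial:** I gripped the white timer's dial and turned it about 72° anticlockwise. It stopped with a clear 2.3 N m of torque, which I took as the off stop.
- **Peg:** It is held by its handles, squeezed to a 20 mm finger reading. I take that as wide open: nominal is 23 mm, and the gripper also read about 1.5 mm low on the dial bar. Its centre is about 77 mm up, and it is in line with the card to within about half a degree.
- **Card edge:** My last measurements put it about 19 mm inside the lips and within about 2 mm of midway between the jaws. I then moved 5 mm further in, making about 24 mm, but did not view that final pose.
- **Contact:** Wrist force stayed near zero on the way in, so nothing suggests the peg touched the card.
- **Other things:** Comparing the first and last scene pictures showed no change beyond noise at the card's far half, saucer, dustpan and jar. I did not check the trowel that way, but the arm never went near it.

**Disagreements:**
- The top and scene cameras disagreed by about 3 mm on the card.
- The peg appeared 6–13 mm further forward in the fingers than planned. I placed it by the scene camera, with the peg's shadow on the card as a cross-check. If the planned grip was right after all, the edge would be about 17 mm inside the lips.

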